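# Lock the plug into the watering tank's cam coupler

## Task

The plant-watering tank on the sill is filled and has to be closed: with both cam arms still up, set the grooved plug upright into the coupler on the tank so that it rests on its gasket, then swing the two cam arms down together, neither running well ahead of the other, until both have clicked fully home and draw the plug down. Leave the paint jar, the brush cup and the potted plant where they are.

Things in the scene. Friction and masses are not known exactly. Their poses are not given: they have to be found in the camera images.
- coupler (a point): On the vertical axis of the aluminium coupler, at the height of the two arm pivots, 170 mm above the sill; z up. The coupler is an open-topped cup: bore 46 mm across, outside 57 mm, rim 6 mm above this point. The arm pivots lie 28 mm from the axis at +y (left arm) and -y (right arm) of this frame; the lugs beside them reach 36 mm from the axis.
- tank: Green watering tank, fixed to the sill: 220 mm along x, 180 mm along y, 90 mm high, the coupler rising from the centre of its top. Origin under its centre; same axes as coupler.
- gasket (a joint): How far the springy black rubber gasket disc in the coupler's bore is pressed down, in m, 0 to 0.007, about 7 N per mm. Unpressed, its top lies 27 mm below coupler.
- plug_center (a point): Centre (half-way up) of the loose plug, round about z, 59 mm high, 0.15 to 0.3 kg, standing on the sill. From below: nose 43 mm across, 14 mm high, tapered; groove 24 mm across up to 25 mm; shoulder 43 mm across up to 38 mm; flange 54 mm across up to 43 mm; knob. Resting on the gasket this point is about 2 mm above coupler; locked, about 0.7 mm below it.
- plug_knob (a point): Centre of the plug's orange knob, 38 mm across and 15.5 mm high, its top 8 mm above this point: grip it here from above. In the coupler, between raised arms, there is room for fingers on it along the coupler's x axis, not along its y axis.
- cam_left (a joint): Swing of the left cam arm (+y side) about its level pivot along x: 0 = raised, pointing outward and 50 degrees above level; 0.87 = level; 2.13 = fully home, 72 degrees below level. It stays where it is left. From about 1.65 its cam pushes the plug down on the gasket (up to about 0.3 N m, or 12 N at 25 mm from the pivot), with a stiff over-centre point near 1.95; past it, it goes home easily and stays locked.
- cam_right (a joint): Swing of the right cam arm (-y side), the mirror image of the left: 0 = raised, 0.87 = level, 2.13 = fully home.
- cam_left_tip (a point): Tip of the left cam arm: a straight steel bar 70 mm long from its pivot, 16 mm wide, 8 mm thick, with a red disc 19 mm across at the tip. This point is on the bar's centre line.
- cam_right_tip (a point): Tip of the right cam arm, the same.
- paint_jar: Bystander: paint jar with blue lid, 66 mm across, 75 mm high; origin under its centre.
- brush_cup: Bystander: white cup with three brushes, 76 mm across, 85 mm high (brushes to 170 mm); origin under its centre.
- plant_pot: Bystander: small terracotta pot with a green plant, 90 mm across, about 130 mm high; origin under its centre.
Not all that is in view belongs to the job. Several things look just like the part that bears plug_center: the one meant starts farthest to the robot's left.

How it is judged:
By the outcome, as a careful person would: the job done as asked, in the order asked, and still so for the second after the job is handed in, with the robot touching nothing.
It also fails if it takes over 64 s, if anything falls off the work surface, if the arm or the gripper's body presses on something with over 40 N, if the wrist force passes 120 N, or if a joint passes its speed limit or range.

## Robot

A 6-joint arm with a two-finger parallel gripper is mounted at the origin on the work surface. World frame = base frame: x ahead of the robot, y to its left, z up, the work surface at z = 0. Lengths are in m, angles in rad, forces in N, time in s.
With the tool pointing down it reaches from about 0.375 to 0.975 m from the base axis. Payload 3.8 kg.
Tool frame: the origin (TCP) lies midway between the tips of the shut fingers; the grasp point (between the pads) lies 19 mm behind it; z points along the fingers, y is the line along which they close (so a half turn about z gives the same grasp; the last joint's range is limited). The gripper opens to 85 mm and grips with 20 to 120 N. Pads are 22 mm wide; open, the fingers measure 114 mm over their backs; the gripper's body (76 mm by 85 mm) begins 54 mm behind the grasp point. The pads swing forward as they close: fully open they stand 13 mm farther back than shut.
Start: joints at [1.257, 0.264, 1.604, -0, 1.274, -0.037], TCP at [0.184, 0.649, 0.231] pointing down, gripper open.
Joint ranges: [-2.63, 2.63], [-0.94, 2.18], [0.31, 2.57], [-1.31, 4.45], [0, 2.66], [-2.55, 2.55]. Speed limits (rad/s): [2.57, 2.57, 3.14, 3.14, 3.14, 3.14].

## Interface

Orientations are given as a rotation vector (axis times angle).
In Python, from workcell import read_state, vision, ticket gives the robot as it stands. The module is installed in compiled form; this text tells all that it offers.
- The arm moves only by the tool jog_arm, never from a script. Its arguments are lists of equal length, an entry for each row: "turn": the turn, a rotation vector about the tool's x, y, z in rad, a list of three; "delta_pos": the shift along the tool's x, y, z in m, a list of three; "gripper": the finger opening in m, from 0 to 0.0854. In form: {"turn": [[rx, ry, rz], ...], "delta_pos": [[dx, dy, dz], ...], "gripper": [gripper, ...]}. A call has 1 to 20 rows; each row shifts and turns the commanded pose from where the row before left it, along the tool's axes as they then stand; what a row does not reach is not made up. A row lasts 1/12 s, in which the tool goes at most 41.7 mm and 7.16 degrees, less where a joint would pass 70% of its speed; a pose out of reach is approached as far as the arm can. A call with a gripper value outside its range is refused whole. The fingers move at their own pace and stop on an object; "grip_force" is the grip in N (left out, the last holds). Time passes only in rows, so rows that do not move let the fingers close. It gives the time, the measured TCP pose, the force, the opening and the grip force at its end, in the units of the state.
- read_state(): the state, without advancing time (a new reading comes with each control period).
- vision.read_camera(name): name is "scene" or "top" or "wrist"; returns the picture (384x512x3 uint8, red, green, blue); there is no depth.
- vision.calibration(name): a dict with "vfov" (degrees; the focal length in pixels is half the picture's height over the tangent of half this angle, whatever the lens; pixels are square), "cx", "cy" (the principal point, pixels), "R" (3x3) and "t" (3): a world point X has camera coordinates R X + t; the wrist camera has in their place "mount" (4x4, takes a point from camera to tool coordinates, whose origin is the TCP and whose axes are the flange's). Camera axes: x right, y down, z forward; pixel columns grow to the right and rows downward; lengths in m; the calibration is good to about 2 mm. The wrist camera is an equidistant fisheye: a pixel r from the principal point sees the ray r / f radians off the axis. A picture is of the moment at which its call begins: read the wrist's pose just before it. calibration takes no time and is no camera call.
- ticket.finish_job(): hands the job in; it is judged then, once.
The state is a dict: "time": time; "q": joint angles; "joint_vel": joint speeds; "joint_torque": joint torques, N m; "tool_pos": TCP position; "tcp_rot": TCP orientation; "wrist_force": force on the tool from outside, world axes, zero at the start; "torque": the same for the moment, N m; "width": opening from 0.0 (shut) to 1.0 (fully open); "grip_force": force on a finger pad.
Only numpy, scipy, OpenCV 4.12 (cv2) and the standard library are available. Lean on these libraries where they do the work, as an engineer would, in place of code of your own. Each camera call takes 0.05 s, during which the arm holds its last target. There are 200 camera calls.

## Working session

There is one attempt and no reset: what is moved stays moved. The work goes in short steps, Python scripts to look and compute and a tool call to move; the robot and the scene stay as the last step left them, time stands still between calls to the robot, and variables do not carry over. Pictures are saved under pics/ and viewed, at most 10 in all, crops included, and the job is handed in when it is done.

Besides the shell and the picture viewer there is one more tool, called by a JSON object that holds its "method" and its "body", one argument or row to a line. jog_arm: Moves the arm, as the interface text tells. Its arguments: {"type":"object","properties":{"turn":{"type":"array","items":{"type":"array","items":{"type":"number"}}},"delta_pos":{"type":"array","items":{"type":"array","items":{"type":"number"}}},"gripper":{"type":"array","items":{"type":"number"}},"grip_force":{"type":"number"}},"required":["turn","delta_pos","gripper"]}

```bash
mkdir -p pics
cat > h.py <<'E'
import numpy as np, cv2
from workcell import read_state, vision, ticket
from scipy.spatial.transform import Rotation as Ro
def save(im,n,s=1): cv2.imwrite('pics/'+n+'.png',cv2.cvtColor(cv2.resize(im,None,fx=s,fy=s),cv2.COLOR_RGB2BGR))
def ray(name,u,v,st=None):
    c=vision.calibration(name); f=192/np.tan(np.radians(c['vfov'])/2)
    a=np.array([u-c['cx'],v-c['cy']])
    if name=='wrist':
        r=np.linalg.norm(a); th=r/f
        d=np.r_[a/max(r,1e-9)*np.sin(th),np.cos(th)]
        M=np.array(c['mount']); T=Ro.from_rotvec(st['tcp_rot']).as_matrix()
        return T@M[:3,3]+np.array(st['tool_pos']),T@M[:3,:3]@d
    R=np.array(c['R']);t=np.array(c['t']); return -R.T@t, R.T@np.r_[a/f,1]
def plane(name,u,v,z,st=None):
    o,d=ray(name,u,v,st); return o+d*(z-o[2])/d[2]
def proj(name,X):
    c=vision.calibration(name); f=192/np.tan(np.radians(c['vfov'])/2)
    p=np.array(c['R'])@X+np.array(c['t']); return p[:2]/p[2]*f+[c['cx'],c['cy']]
E
python3 - <<'E'
from h import *
a=vision.read_camera('scene');b=vision.read_camera('top')
np.save('s.npy',a);np.save('t.npy',b)
im=np.vstack([a,b]); save(np.hstack([a,b]),'both',0.78)
save(b,'top1',1.5)
for n in('scene','top'):
  o,d=ray(n,256,192);print(n,o,d)
E
```

```text
scene [ 1.32795152 -0.21077122  0.89047093] [-0.71612609  0.17309179 -0.67647098]
top [0.39639408 0.00282043 1.4520921 ] [ 0.13137893  0.01219114 -0.99139818]
```

View pics/both.png

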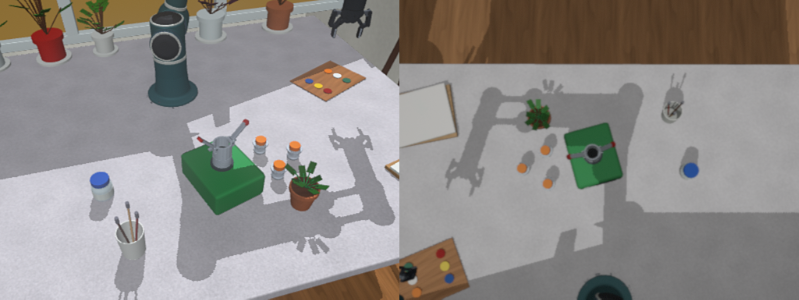

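View pics/top1.png

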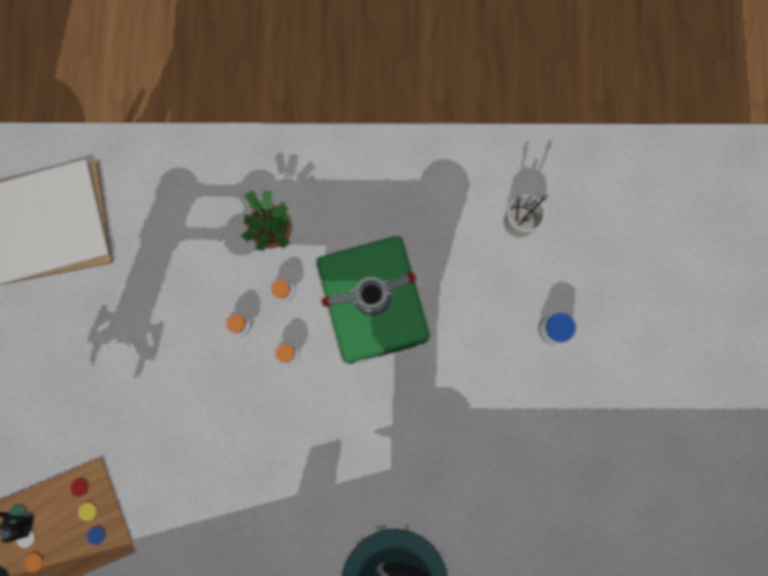

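The views show three orange-knobbed candidates, in top.png (1.5x) pixels: (235,323), (281,288) and (285,353). The farthest left (+y) is (235,323), which is about (294,146) in the small scene view. The coupler is at about (371,294), with the red arm tips at (326,301) and (411,278).

Run:
```python
from h import *
t=np.load('t.npy');s=np.load('s.npy')
def blobs(im,lo,hi,mina):
    h=cv2.cvtColor(im,cv2.COLOR_RGB2HSV); m=cv2.inRange(h,lo,hi)
    n,l,st,c=cv2.connectedComponentsWithStats(m)
    return [(c[i].round(1),st[i,4]) for i in range(1,n) if st[i,4]>=mina]
O=((8,150,140),(18,255,255))
for n,im in(('top',t),('scene',s)):
    for c,a in blobs(im,*O,15): print(n,'orange',c,a,plane(n,*c,.057).round(4))
    for lo,hi in(((0,130,60),(5,255,255)),((172,130,60),(179,255,255))):
      for c,a in blobs(im,lo,hi,8): print(n,'red',c,a,plane(n,*c,.2236).round(4))
# tank top
h=cv2.cvtColor(t,cv2.COLOR_RGB2HSV); m=cv2.inRange(h,(55,100,30),(80,255,255))
n,l,stt,c=cv2.connectedComponentsWithStats(m);i=1+np.argmax(stt[1:,4])
cn=max(cv2.findContours((l==i).astype('uint8'),0,2)[0],key=cv2.contourArea)
r=cv2.minAreaRect(cn); P=np.array([plane('top',*p,.09) for p in cv2.boxPoints(r)]);print(r,P.round(3),P.mean(0))
print([plane('top',371/1.5,294/1.5,z).round(4) for z in(.176,)])
# close crops
u=proj('scene',plane('top',371/1.5,294/1.5,.17)).astype(int)
cr=s[u[1]-60:u[1]+90,u[0]-60:u[0]+140]; save(cr,'crop',3.9)
st=read_state();print(st['tcp_rot'],st['tool_pos'],st['time'],vision.calibration('wrist'))
```

```text
top orange [186.6 192.2] 88 [0.5803 0.2286 0.057 ]
top orange [156.8 215.2] 89 [0.5109 0.3158 0.057 ]
top orange [189.7 235. ] 90 [0.4522 0.2163 0.057 ]
top orange [ 21.4 374.7] 118 [0.0553 0.6863 0.057 ]
top red [273.9 184.5] 17 [ 0.5794 -0.0295  0.2236]
top red [216.7 200.8] 15 [0.5356 0.1216 0.2236]
top red [ 52.3 324.7] 99 [0.2177 0.535  0.2236]
scene orange [420.3  90.6] 53 [0.1134 0.6589 0.057 ]
scene orange [334.1 179.6] 113 [0.4563 0.2155 0.057 ]
scene orange [377.9 187.1] 125 [0.5161 0.3143 0.057 ]
scene orange [357.7 211.6] 147 [0.5855 0.227  0.057 ]
scene orange [488.9 345.8] 34 [0.9911 0.3206 0.057 ]
scene orange [492.9 356.5] 26 [1.0124 0.3146 0.057 ]
scene orange [498.4 364.9] 18 [1.0298 0.3143 0.057 ]
scene orange [490.9 371.8] 19 [1.0378 0.2929 0.057 ]
scene red [63.5 56.6] 1377 [-0.132  -0.4492  0.2236]
scene red [419.6 116. ] 53 [0.4645 0.4235 0.2236]
scene red [315.2 156.1] 15 [0.5431 0.1192 0.2236]
scene red [256.  178.5] 20 [ 0.5805 -0.0292  0.2236]
((252.51927185058594, 215.35459899902344), (39.71263122558594, 58.9719123840332), 74.35774993896484) [[ 0.541  0.128  0.09 ]
 [ 0.588 -0.038  0.09 ]
 [ 0.476 -0.069  0.09 ]
 [ 0.43   0.096  0.09 ]] [0.50855524 0.02936523 0.09      ]
[array([0.5544, 0.0423, 0.176 ])]
[-0.43330335 -3.11117999  0.00317603] [0.18423617 0.64867108 0.23008477] 0.1 {'vfov': 65.70646984690485, 'cx': 256.7021142097706, 'cy': 188.34846744774606, 'mount': array([[ 6.50441713e-05, -9.52101469e-01, -3.05782257e-01,
         7.87046742e-02],
       [ 9.99999995e-01,  8.70055660e-05, -5.81915917e-05,
         3.01776550e-04],
       [ 8.20090583e-05, -3.05782252e-01,  9.52101469e-01,
        -1.42966163e-01],
       [ 0.00000000e+00,  0.00000000e+00,  0.00000000e+00,
         1.00000000e+00]])}
```

View pics/crop.png

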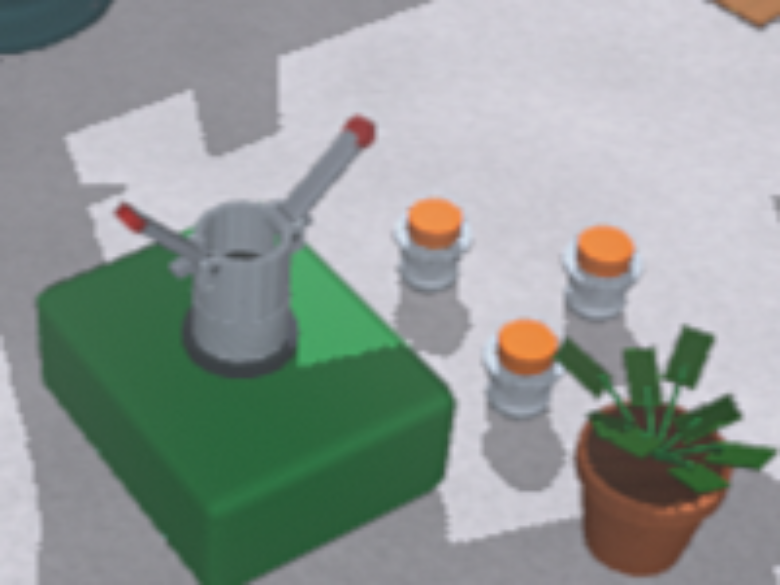

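{"method": "jog_arm", "body": {
  "turn": [
    [0, 0, 0],
    [0, 0, 0],
    [0, 0, 0],
    [0, 0, 0],
    [0, 0, 0],
    [0, 0, 0],
    [0, 0, 0],
    [0, 0, 0],
    [0, 0, 0],
    [0, 0, 0],
    [0, 0, 0],
    [0, 0, 0],
    [0, 0, 0.12],
    [0, 0, 0.12],
    [0, 0, 0.12],
    [0, 0, 0.12],
    [0, 0, 0.12],
    [0, 0, 0.12],
    [0, 0, 0.12],
    [0, 0, 0.12]
  ],
  "delta_pos": [
    [-0.034, -0.0193, 0.0025],
    [-0.034, -0.0193, 0.0025],
    [-0.034, -0.0193, 0.0025],
    [-0.034, -0.0193, 0.0025],
    [-0.034, -0.0193, 0.0025],
    [-0.034, -0.0193, 0.0025],
    [-0.034, -0.0193, 0.0025],
    [-0.034, -0.0193, 0.0025],
    [-0.034, -0.0193, 0.0025],
    [-0.034, -0.0193, 0.0025],
    [-0.034, -0.0193, 0.0025],
    [-0.034, -0.0193, 0.0025],
    [0, 0, 0],
    [0, 0, 0],
    [0, 0, 0],
    [0, 0, 0],
    [0, 0, 0],
    [0, 0, 0],
    [0, 0, 0],
    [0, 0, 0]
  ],
  "gripper": [0.085, 0.085, 0.085, 0.085, 0.085, 0.085, 0.085, 0.085, 0.085, 0.085, 0.085, 0.085, 0.085, 0.085, 0.085, 0.085, 0.085, 0.085, 0.085, 0.085]
}}

```text
time: 1.77
tool_pos: [0.5132, 0.3148, 0.2006]
tcp_rot: [-1.829, -2.554, 0.002]
wrist_force: [-0.3, 0.4, 0.2]
width: 0.995
grip_force: 0.0
```

```bash
cat >> h.py <<'E'
def wlook(lo,hi,z,mina=40,name=None,s=1):
    st=read_state(); im=vision.read_camera('wrist'); np.save('w.npy',im)
    if name: save(im,name,s)
    m=cv2.inRange(cv2.cvtColor(im,cv2.COLOR_RGB2HSV),lo,hi)
    n,l,q,c=cv2.connectedComponentsWithStats(m)
    T=Ro.from_rotvec(st['tcp_rot']).as_matrix()
    print('tcp',np.round(st['tool_pos'],4),'axes',T.round(3).tolist(),'t',st['time'],'q',np.round(st['q'],2))
    for i in range(1,n):
        if q[i,4]>=mina:
            P=plane('wrist',*c[i],z,st); print(c[i].round(1),q[i],P.round(4),'tooldelta',(T.T@(P-st['tool_pos'])).round(4))
E
python3 - <<'E'
from h import *
wlook((8,150,140),(18,255,255),.059,name='w1')
E
```

```text
tcp [0.5132 0.3148 0.2006] axes [[-0.322, 0.947, -0.001], [0.947, 0.322, -0.001], [-0.0, -0.001, -1.0]] t 1.7667 q [0.51 0.15 1.8  0.   1.19 0.18]
[255.6 170.9] [ 238  154   36   35 1010] [0.5102 0.3194 0.059 ] tooldelta [ 0.0054 -0.0012  0.1416]
[177.7 236.6] [162 223  31  30 614] [0.4528 0.222  0.059 ] tooldelta [-0.0683 -0.0869  0.1417]
[289.4 262. ] [274 249  32  27 678] [0.5798 0.2323 0.059 ] tooldelta [-0.0994  0.0366  0.1416]
```

View pics/w1.png

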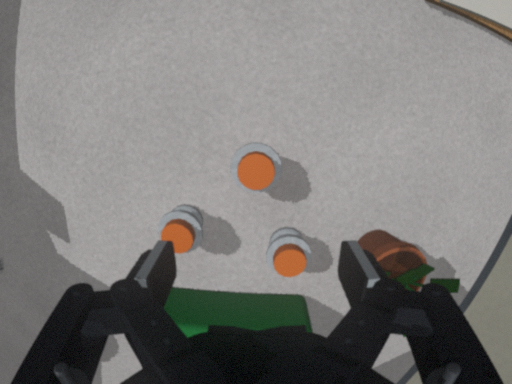

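The chosen plug is at (255,171). The other two are at (178,237) and (289,262), so it is the farthest left and well clear of them. I'll descend for a closer look.

{"method": "jog_arm", "body": {
  "turn": [
    [0, 0, 0.015],
    [0, 0, 0.015],
    [0, 0, 0],
    [0, 0, 0],
    [0, 0, 0]
  ],
  "delta_pos": [
    [0.003, -0.001, 0.025],
    [0, 0, 0.025],
    [0, 0, 0.025],
    [0, 0, 0.01],
    [0, 0, 0]
  ],
  "gripper": [0.085, 0.085, 0.085, 0.085, 0.085]
}}

```text
time: 2.23
tool_pos: [0.509, 0.316, 0.1124]
tcp_rot: [-1.856, -2.531, 0.011]
wrist_force: [0.2, -0.7, -1.1]
width: 0.995
grip_force: 0.0
```

Run:
```python
from h import *
wlook((8,150,140),(18,255,255),.059)
im=np.load('w.npy');m=cv2.inRange(cv2.cvtColor(im,cv2.COLOR_RGB2HSV),(8,150,140),(18,255,255))
st=read_state();T=Ro.from_rotvec(st['tcp_rot']).as_matrix()
c=max(cv2.findContours(m,0,2)[0],key=cv2.contourArea)[:,0]
P=np.array([T.T@(plane('wrist',*p,.059,st)-st['tool_pos']) for p in c])
print(P.min(0),P.max(0))
```

```text
tcp [0.509  0.316  0.1124] axes [[-0.301, 0.954, -0.007], [0.954, 0.301, -0.004], [-0.002, -0.007, -1.0]] t 2.2333 q [ 0.51  0.23  1.88 -0.    1.04  0.21]
[260.6 205.1] [ 236  182   51   47 1907] [0.5101 0.3197 0.059 ] tooldelta [0.0033 0.0025 0.0534]
[173.1 294.8] [165 283  15  23 178] [0.4645 0.218  0.059 ] tooldelta [-0.08   -0.0715  0.054 ]
[304.7 315.9] [286 303  40  28 731] [0.5792 0.2315 0.059 ] tooldelta [-0.1016  0.0418  0.0532]
[-0.0157447  -0.0151239   0.05554855] [0.01963005 0.02089278 0.05568956]
```

{"method": "jog_arm", "body": {
  "turn": [
    [0, 0, 0],
    [0, 0, 0],
    [0, 0, 0],
    [0, 0, 0],
    [0, 0, 0],
    [0, 0, 0],
    [0, 0, 0],
    [0, 0, 0],
    [0, 0, 0],
    [0, 0, 0],
    [0, 0, 0]
  ],
  "delta_pos": [
    [0.0025, 0.0025, 0.02],
    [0, 0, 0.02],
    [0, 0, 0.015],
    [0, 0, 0.009],
    [0, 0, 0],
    [0, 0, 0],
    [0, 0, 0],
    [0, 0, 0],
    [0, 0, 0],
    [0, 0, 0],
    [0, 0, 0]
  ],
  "gripper": [0.085, 0.085, 0.085, 0.085, 0.085, 0.03, 0.03, 0.03, 0.03, 0.03, 0.03],
  "grip_force": 40
}}

```text
time: 3.2
tool_pos: [0.5141, 0.3212, 0.054]
tcp_rot: [1.859, 2.532, 0.003]
wrist_force: [-1.8, -0.2, 6.2]
width: 0.413
grip_force: 39.4
```

{"method": "jog_arm", "body": {
  "turn": [
    [0, 0, 0],
    [0, 0, 0]
  ],
  "delta_pos": [
    [0, 0, 0],
    [0, 0, 0]
  ],
  "gripper": [0.03, 0.03]
}}

```text
time: 3.37
tool_pos: [0.5141, 0.3212, 0.054]
tcp_rot: [1.859, 2.532, 0.003]
wrist_force: [-2.2, -1.2, 5.8]
width: 0.411
grip_force: 39.5
```

Run:
```python
from h import *
wlook((8,150,140),(18,255,255),.059)
im=np.load('w.npy');s=vision.read_camera('scene')
u=proj('scene',np.array([.514,.32,.06])).astype(int)
a=cv2.resize(s[u[1]-60:u[1]+45,u[0]-70:u[0]+70],(512,384)); save(np.hstack([im,a]),'g1',.78)
```

```text
tcp [0.5141 0.3212 0.054 ] axes [[-0.299, 0.954, 0.002], [0.954, 0.299, 0.001], [0.001, 0.002, -1.0]] t 3.3667 q [0.52 0.3  1.91 0.   0.93 0.21]
[263.5 242.4] [ 229  221   62   55 1893] [0.5159 0.3267 0.059 ] tooldelta [ 0.0047  0.0033 -0.005 ]
[149.  350.6] [142 344  13  12  64] [0.4664 0.2142 0.059 ] tooldelta [-0.0878 -0.0776 -0.0052]
```

View pics/g1.png

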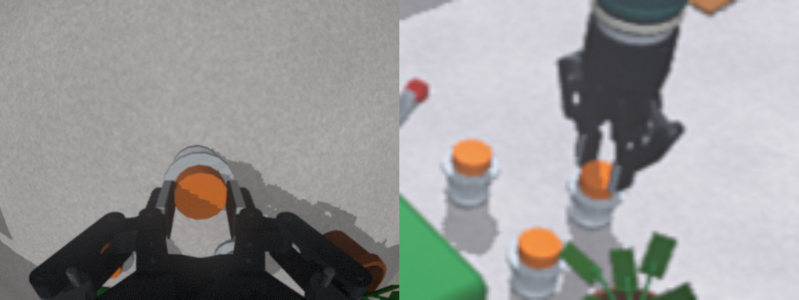

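{"method": "jog_arm", "body": {
  "turn": [
    [0, 0, 0],
    [0, 0, 0],
    [0, 0, 0],
    [0, 0, 0],
    [0, 0, 0],
    [0, 0, 0]
  ],
  "delta_pos": [
    [0, 0, 0],
    [0, 0, 0],
    [0, 0, 0],
    [0.003, 0, 0],
    [0, 0, 0],
    [0, 0, 0]
  ],
  "gripper": [0.06, 0.06, 0.06, 0.06, 0.06, 0.06]
}}

```text
time: 3.97
tool_pos: [0.5123, 0.3236, 0.0521]
tcp_rot: [-1.859, -2.532, 0.0]
wrist_force: [0.0, 0.8, 0.2]
width: 0.704
grip_force: 0.0
```

Run:
```python
from h import *
wlook((8,150,140),(18,255,255),.059)
print(read_state()['wrist_force'])
im=np.load('w.npy'); s=vision.read_camera('scene')
u=proj('scene',np.array([.514,.32,.06])).astype(int)
a=cv2.resize(s[u[1]-35:u[1]+25,u[0]-40:u[0]+40],(512,384),interpolation=cv2.INTER_CUBIC)
b=cv2.resize(im[180:330,160:360],(512,384)); save(np.hstack([b,a]),'g2',.78)
```

```text
tcp [0.5123 0.3236 0.0521] axes [[-0.3, 0.954, -0.0], [0.954, 0.3, -0.0], [-0.0, -0.0, -1.0]] t 3.9667 q [0.52 0.3  1.91 0.   0.93 0.22]
[256.2 249.3] [ 220  227   66   49 2084] [0.5113 0.325  0.059 ] tooldelta [ 0.0016 -0.0005 -0.0069]
[140.7 348.2] [124 332  32  29 592] [0.4587 0.2184 0.059 ] tooldelta [-0.0843 -0.0827 -0.0069]
[0.40198281 0.38657385 0.46726136]
```

View pics/g2.png

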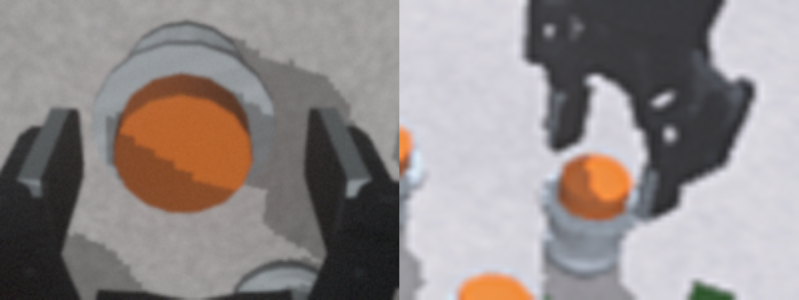

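{"method": "jog_arm", "body": {
  "turn": [
    [0, 0, 0],
    [0, 0, 0],
    [0, 0, 0],
    [0, 0, 0],
    [0, 0, 0],
    [0, 0, 0],
    [0, 0, 0],
    [0, 0, 0]
  ],
  "delta_pos": [
    [0, -0.0025, 0.003],
    [0, 0, 0.003],
    [0, 0, 0],
    [0, 0, 0],
    [0, 0, 0],
    [0, 0, 0],
    [0, 0, 0],
    [0, 0, 0]
  ],
  "gripper": [0.06, 0.06, 0.06, 0.03, 0.03, 0.03, 0.03, 0.03],
  "grip_force": 40
}}

```text
time: 4.73
tool_pos: [0.5101, 0.3228, 0.0464]
tcp_rot: [1.859, 2.532, 0.0]
wrist_force: [-0.5, 0.3, 0.6]
width: 0.422
grip_force: 40.2
```

Run:
```python
from h import *
wlook((8,150,140),(18,255,255),.059)
```

```text
tcp [0.5101 0.3228 0.0464] axes [[-0.299, 0.954, 0.0], [0.954, 0.299, 0.0], [0.0, 0.0, -1.0]] t 4.7333 q [0.52 0.31 1.92 0.   0.92 0.22]
[264.9 251. ] [ 231  232   61   46 1637] [0.5127 0.3277 0.059 ] tooldelta [ 0.0038  0.0039 -0.0126]
[146.2 357.5] [133 346  24  21 248] [0.4623 0.2164 0.059 ] tooldelta [-0.0872 -0.0775 -0.0126]
```

{"method": "jog_arm", "body": {
  "turn": [
    [0, 0, 0],
    [0, 0, 0],
    [0, 0, 0],
    [0, 0, 0],
    [0, 0, 0],
    [0, 0, 0],
    [0, 0, 0],
    [0, 0, 0],
    [0, 0, 0],
    [0, 0, 0],
    [0, 0, 0],
    [0, 0, 0],
    [0, 0, 0],
    [0, 0, 0],
    [0, 0, 0],
    [0, 0, 0],
    [0, 0, 0],
    [0, 0, 0],
    [0, 0, 0],
    [0, 0, 0]
  ],
  "delta_pos": [
    [0, 0, -0.02],
    [0, 0, -0.035],
    [0, 0, -0.035],
    [0, 0, -0.035],
    [0, 0, -0.035],
    [0, 0, -0.035],
    [0, 0, -0.035],
    [0, 0, -0.035],
    [-0.0351, -0.0038, 0],
    [-0.0351, -0.0038, 0],
    [-0.0351, -0.0038, 0],
    [-0.0351, -0.0038, 0],
    [-0.0351, -0.0038, 0],
    [-0.0351, -0.0038, 0],
    [-0.0351, -0.0038, 0],
    [-0.0351, -0.0038, 0],
    [-0.0351, -0.0038, 0],
    [-0.0351, -0.0038, 0],
    [0, 0, 0],
    [0, 0, 0]
  ],
  "gripper": [0.03, 0.03, 0.03, 0.03, 0.03, 0.03, 0.03, 0.03, 0.03, 0.03, 0.03, 0.03, 0.03, 0.03, 0.03, 0.03, 0.03, 0.03, 0.03, 0.03]
}}

```text
time: 6.45
tool_pos: [0.5786, -0.0255, 0.3103]
tcp_rot: [-1.863, -2.528, 0.001]
wrist_force: [-0.4, 1.2, -2.3]
width: 0.422
grip_force: 40.7
```

Run:
```python
from h import *
wlook((8,150,140),(18,255,255),read_state()['tool_pos'][2]+.0126,name='w3',s=1.5)
```

```text
tcp [ 0.5786 -0.0255  0.3103] axes [[-0.296, 0.955, -0.002], [0.955, 0.296, 0.0], [0.001, -0.001, -1.0]] t 6.45 q [-0.09  0.04  1.71  0.    1.39 -0.39]
[256.2 258.4] [ 222  222   71   69 3638] [ 0.5784 -0.0261  0.3229] tooldelta [-0.0005 -0.0005 -0.0126]
```

View pics/w3.png

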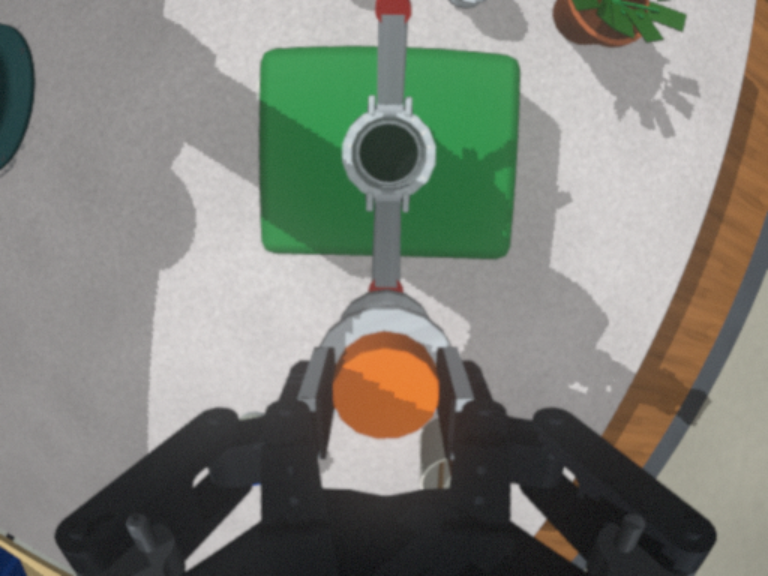

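Picture: the coupler bore is centred at about (388,153), both arms are up at (390,10) and (386,290), and the knob is held centrally at (386,388). Next I'll fit the rim circle.

Run:
```python
from h import *
from scipy.optimize import least_squares
im=np.load('w.npy');st=read_state();T=Ro.from_rotvec(st['tcp_rot']).as_matrix()
h=cv2.cvtColor(im,cv2.COLOR_RGB2HSV); g=cv2.inRange(h,(55,110,20),(80,255,255))
loc=lambda p,z:(T.T@(plane('wrist',*p,z,st)-st['tool_pos']))[:2]
c0=loc((389/1.5,153/1.5),.176);print('guess',c0)
P=[];Q=[]
gray=cv2.cvtColor(im,cv2.COLOR_RGB2GRAY)
for a in np.linspace(0,2*np.pi,72,endpoint=False):
    d=np.array([np.cos(a),np.sin(a)]);c=np.array([389,153])/1.5
    R=np.arange(10,40,.5)
    v=[cv2.getRectSubPix(g,(1,1),tuple((c+r*d).tolist()))[0,0] for r in R]
    w=[float(cv2.getRectSubPix(gray,(1,1),tuple((c+r*d).tolist()))[0,0]) for r in R]
    i=np.argmax(np.array(v)>127)
    if abs(d[0])>.45 and i: P.append(loc(c+R[i]*d,.176))
    k=np.argmax(np.diff(w)[:36]); Q.append(loc(c+R[k]*d,.176))
for n,X in(('outer',P),('inner',Q)):
    X=np.array(X);f=least_squares(lambda p:np.hypot(*(X-p[:2]).T)-p[2],[*c0,.025],loss='soft_l1',f_scale=.0005);print(n,f.x.round(4),len(X))
# arm line: red discs z=.2236
r=cv2.inRange(h,(0,120,60),(5,255,255))|cv2.inRange(h,(172,120,60),(179,255,255))
n,l,q,c=cv2.connectedComponentsWithStats(r)
for i in range(1,n):
    if q[i,4]>30: print(c[i]*1.5,q[i,4],loc(c[i],.224))
# knob circle, top plane
m=cv2.inRange(h,(5,150,100),(20,255,255)); cc=max(cv2.findContours(m,0,1)[0],key=cv2.contourArea)[:,0]
K=np.array([loc(p,st['tool_pos'][2]+.0126) for p in cc.astype(float)]);print('knob',K.min(0),K.max(0))
```

```text
guess [0.07313281 0.00226875]
outer [0.0731 0.0018 0.0299] 50
inner [0.0763 0.0014 0.0202] 72
[392.25   6.75] 214 [0.15170328 0.00345508]
knob [-0.02090258 -0.0183603 ] [0.01989123 0.01814973]
```

{"method": "jog_arm", "body": {
  "turn": [
    [0, 0, 0.02],
    [0, 0, 0],
    [0, 0, 0],
    [0, 0, 0],
    [0, 0, 0],
    [0, 0, 0],
    [0, 0, 0],
    [0, 0, 0],
    [0, 0, 0]
  ],
  "delta_pos": [
    [0.03, 0.002, 0],
    [0.03, 0, 0],
    [0.014, 0, 0],
    [0, 0, 0.025],
    [0, 0, 0.025],
    [0, 0, 0.02],
    [0, 0, 0.013],
    [0, 0, 0],
    [0, 0, 0]
  ],
  "gripper": [0.03, 0.03, 0.03, 0.03, 0.03, 0.03, 0.03, 0.03, 0.03]
}}

```text
time: 7.25
tool_pos: [0.5589, 0.0485, 0.2277]
tcp_rot: [-1.883, -2.514, 0.002]
wrist_force: [0.1, 0.4, -1.3]
width: 0.421
grip_force: 40.7
```

Run:
```python
from h import *
st=read_state();print(st['tool_pos'],st['wrist_force'])
im=vision.read_camera('wrist');s=vision.read_camera('scene')
u=proj('scene',np.array([.558,.045,.19])).astype(int)
a=cv2.resize(s[u[1]-40:u[1]+35,u[0]-50:u[0]+50],(512,384),interpolation=cv2.INTER_CUBIC)
save(np.hstack([im,a]),'p1',.78)
```

```text
[0.55890889 0.04853534 0.22771134] [ 0.05730019  0.37065386 -1.28822253]
```

View pics/p1.png

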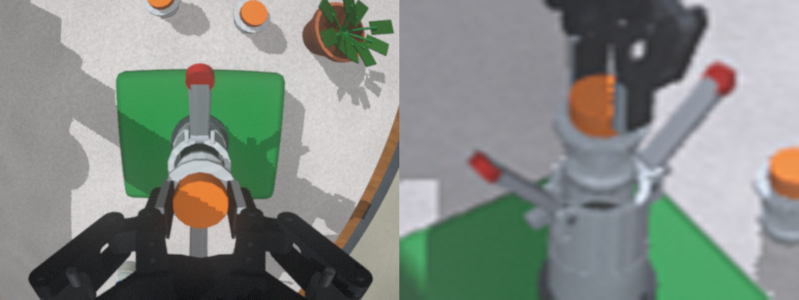

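{"method": "jog_arm", "body": {
  "turn": [
    [0, 0, 0],
    [0, 0, 0],
    [0, 0, 0]
  ],
  "delta_pos": [
    [-0.0025, -0.0014, 0],
    [0, 0, 0],
    [0, 0, 0]
  ],
  "gripper": [0.03, 0.03, 0.03]
}}

```text
time: 7.6
tool_pos: [0.5595, 0.0449, 0.2296]
tcp_rot: [1.884, 2.512, 0.002]
wrist_force: [-0.7, -0.5, -1.5]
width: 0.419
grip_force: 40.7
```

Run:
```python
from h import *
from scipy.optimize import least_squares
st=read_state();T=Ro.from_rotvec(st['tcp_rot']).as_matrix();print(st['tool_pos'],T.round(3).tolist())
for n in('scene','top'):
    s=vision.read_camera(n);np.save(n+'2.npy',s)
    h=cv2.cvtColor(s,cv2.COLOR_RGB2HSV);m=cv2.inRange(h,(8,150,100),(18,255,255))
    nn,l,q,c=cv2.connectedComponentsWithStats(m)
    for i in range(1,nn):
        if q[i,4]>20: print(n,c[i],q[i],plane(n,*c[i],.235))
u=proj('scene',np.array([.558,.045,.18])).astype(int);print(u)
s=np.load('scene2.npy');save(s[u[1]-35:u[1]+25,u[0]-40:u[0]+40],'p2',10)
```

```text
[0.5595213  0.04489147 0.22957048] [[-0.28, 0.96, 0.002], [0.96, 0.28, 0.0], [-0.001, 0.002, -1.0]]
scene [420.26415094  90.56603774] [415  88  11   6  53] [0.37262453 0.47319822 0.235     ]
scene [281.304 162.936] [276 156  11  15 125] [0.55842963 0.034245   0.235     ]
scene [334.00862069 179.6637931 ] [328 175  13  11 116] [0.64258933 0.12421408 0.235     ]
scene [357.63513514 211.70945946] [351 206  14  13 148] [0.7442789  0.13324374 0.235     ]
scene [506.76 340.8 ] [502 338  10   8  25] [1.06306743 0.23795546 0.235     ]
scene [490.44303797 347.56962025] [475 342  27  16  79] [1.06623432 0.20756886 0.235     ]
scene [454.         355.20408163] [443 351  25  10  49] [1.06256285 0.14844011 0.235     ]
scene [431.91304348 361.47826087] [427 359  12   6  23] [1.06270187 0.1119108  0.235     ]
scene [453.42307692 364.80769231] [450 359   9  12  26] [1.07577252 0.13937025 0.235     ]
scene [476.25       373.36111111] [471 367  11  12  36] [1.09617477 0.16372843 0.235     ]
scene [490.65517241 371.        ] [486 367  10  10  29] [1.09858917 0.18571693 0.235     ]
top [186.62068966 192.25287356] [182 187  10  11  87] [0.55669999 0.19972778 0.235     ]
top [189.59090909 234.92045455] [185 230  10  11  88] [0.4452708 0.1893713 0.235    ]
top [ 21.83333333 374.74637681] [ 16 368  13  14 138] [0.09870363 0.59797716 0.235     ]
[285 180]
```

View pics/p2.png

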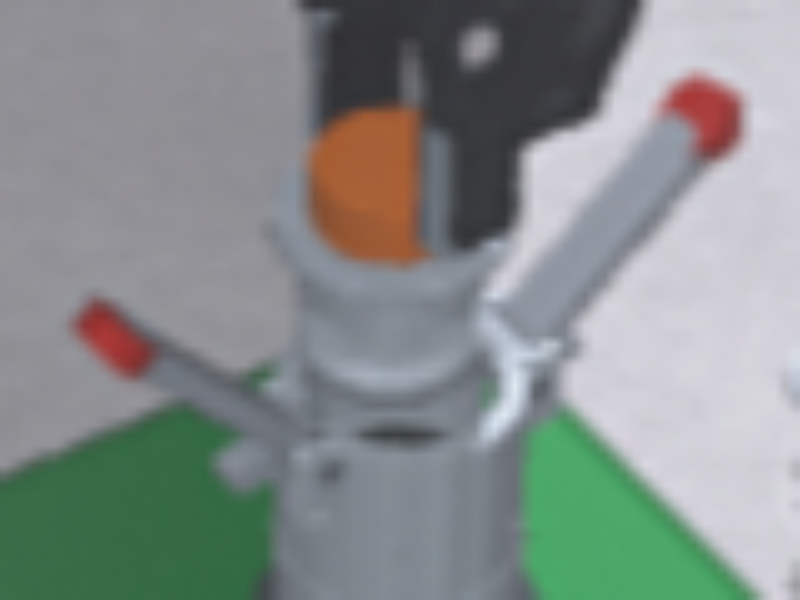

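Run:
```python
from h import *
A=np.array
for z in(.14,.16,.176,.19,.2235): print(z,proj('scene',A([.5585,.0452,z])).round(2))
print(proj('scene',A([.5585-.0028,.0452+.0096,.2235])), proj('scene',A([.5585+.0096,.0452+.0028,.2235])))
s=np.load('scene2.npy')
g=cv2.cvtColor(s,cv2.COLOR_RGB2GRAY)
for v in(164,165,166,167,168,170,172,174,179,182,194,196,198,200): print(v,g[v,265:305].tolist())
```

```text
0.14 [285.21 193.81]
0.16 [285.38 187.45]
0.176 [285.53 182.24]
0.19 [285.66 177.59]
0.2235 [285.98 166.13]
[289.72980439 164.58320648] [288.49859943 168.56840989]
164 [145, 145, 144, 143, 141, 142, 142, 140, 142, 143, 123, 94, 98, 110, 113, 113, 113, 113, 113, 113, 113, 104, 101, 114, 104, 72, 57, 59, 59, 56, 54, 84, 168, 209, 206, 206, 206, 208, 201, 176]
165 [146, 145, 144, 144, 144, 143, 145, 146, 145, 144, 123, 93, 94, 101, 108, 114, 115, 113, 113, 112, 112, 99, 98, 116, 105, 73, 56, 58, 59, 57, 53, 80, 168, 212, 209, 207, 205, 195, 174, 155]
166 [146, 146, 146, 146, 145, 146, 145, 146, 146, 146, 130, 101, 92, 97, 102, 104, 107, 108, 112, 115, 114, 96, 96, 116, 101, 67, 57, 60, 60, 57, 55, 96, 176, 211, 209, 210, 207, 183, 155, 150]
167 [146, 147, 147, 147, 146, 145, 134, 132, 144, 146, 137, 112, 93, 97, 101, 103, 105, 106, 108, 110, 109, 95, 95, 117, 97, 62, 56, 57, 56, 52, 60, 125, 188, 210, 211, 211, 194, 162, 151, 150]
168 [145, 144, 145, 145, 146, 145, 131, 125, 138, 142, 143, 129, 106, 98, 99, 102, 104, 106, 107, 108, 107, 95, 96, 115, 97, 62, 53, 53, 61, 80, 111, 170, 204
[... 1149 characters left out ...]
, 137, 135, 134, 136, 140, 136, 130, 128, 130, 127, 119, 115, 110, 122, 134, 133, 133, 134, 134, 133, 133]
196 [86, 85, 86, 85, 84, 84, 89, 101, 113, 128, 132, 140, 140, 129, 131, 133, 135, 135, 138, 137, 135, 135, 137, 140, 137, 129, 127, 130, 126, 117, 115, 116, 127, 135, 134, 134, 133, 133, 133, 133]
198 [86, 84, 86, 86, 85, 85, 86, 106, 119, 118, 122, 125, 127, 129, 131, 133, 135, 135, 138, 137, 135, 134, 137, 139, 135, 128, 128, 130, 127, 116, 113, 116, 121, 127, 133, 133, 132, 133, 134, 133]
200 [87, 86, 85, 84, 85, 84, 85, 109, 123, 120, 120, 123, 127, 130, 131, 134, 134, 135, 138, 133, 132, 135, 137, 139, 135, 128, 128, 130, 124, 114, 114, 119, 130, 134, 132, 133, 133, 133, 133, 132]
```

{"method": "jog_arm", "body": {
  "turn": [
    [0, 0, 0],
    [0, 0, 0],
    [0, 0, 0],
    [0, 0, 0],
    [0, 0, 0],
    [0, 0, 0],
    [0, 0, 0],
    [0, 0, 0],
    [0, 0, 0],
    [0, 0, 0],
    [0, 0, 0],
    [0, 0, 0]
  ],
  "delta_pos": [
    [0, 0, -0.025],
    [0, 0, -0.03],
    [0, 0, -0.025],
    [-0.025, 0, 0],
    [-0.025, 0, 0],
    [-0.024, 0, 0],
    [0, 0, 0],
    [0, 0, 0],
    [0, 0, 0],
    [0, 0, 0],
    [0, 0, 0],
    [0, 0, 0]
  ],
  "gripper": [0.03, 0.03, 0.03, 0.03, 0.03, 0.03, 0.03, 0.03, 0.03, 0.03, 0.03, 0.03]
}}

```text
time: 8.7
tool_pos: [0.5794, -0.0251, 0.3083]
tcp_rot: [-1.883, -2.514, -0.0]
wrist_force: [0.4, 0.2, -1.7]
width: 0.42
grip_force: 40.8
```

```bash
cat > rim.py <<'E'
from h import *
from scipy.optimize import least_squares
st=read_state();im=vision.read_camera('wrist');T=Ro.from_rotvec(st['tcp_rot']).as_matrix()
print(np.round(st['tool_pos'],4),T.round(3).tolist(),np.abs(st['joint_vel']).max())
h=cv2.cvtColor(im,cv2.COLOR_RGB2HSV); g=cv2.inRange(h,(55,110,20),(80,255,255));gray=h[:,:,2]
loc=lambda p,z:(T.T@(plane('wrist',*p,z,st)-st['tool_pos']))[:2]
circ=lambda X,c0:least_squares(lambda p:np.hypot(*(np.array(X)-p[:2]).T)-p[2],[*c0,.025],loss='soft_l1',f_scale=.0005).x.round(4)
c=np.array([389,153])/1.5
for it in range(3):
    P=[];c0=loc(c,.176);pix=[]
    for a in np.linspace(0,2*np.pi,90,endpoint=False):
        d=np.array([np.cos(a),np.sin(a)])
        if abs(d[0])<.45: continue
        R=np.arange(15,45,.25)
        v=np.array([g[tuple(np.round(c+r*d).astype(int)[::-1])] for r in R])
        i=np.argmax(v>127)
        if i: P.append(loc(c+R[i]*d,.176));pix.append(c+R[i]*d)
    f=circ(P,c0); X=np.array(pix); fp=least_squares(lambda p:np.hypot(*(X-p[:2]).T)-p[2],[*c,30],loss='soft_l1').x; c=fp[:2]
print('rim',f,fp.round(1),'world',(st['tool_pos']+T@np.r_[f[:2],0]).round(4))
m=cv2.inRange(h,(5,150,100),(20,255,255)); cc=max(cv2.findContours(m,0,1)[0],key=cv2.contourArea)[:,0]
K=np.array([loc(p,st['tool_pos'][2]+.0126) for p in cc.astype(float)]);print('knob',K.min(0),K.max(0))
r=cv2.inRange(h,(0,120,60),(5,255,255))|cv2.inRange(h,(172,120,60),(179,255,255))
n,l,q,cc=cv2.connectedComponentsWithStats(r)
for i in range(1,n):
    if q[i,4]>30: print('red',cc[i].round(1),q[i],loc(cc[i],.224))
for nm,p in(('tank',g),):
    k=max(cv2.findContours(p,0,2)[0],key=cv2.contourArea)[:,0].astype(float)
    B=np.array([loc(x,.09) for x in k]);print('tank',B.min(0),B.max(0),cv2.minAreaRect(B.astype('f4')))
E
python3 rim.py; python3 rim.py|head -2
```

```text
[ 0.5794 -0.0251  0.3083] [[-0.281, 0.96, -0.0], [0.96, 0.281, 0.0], [0.0, 0.0, -1.0]] 0.0020449339330890466
rim [ 0.0729 -0.0003  0.0297] [256.6 102.2  32.3] world [0.5586 0.0448 0.3083]
knob [-0.02092622 -0.0182971 ] [0.01989586 0.018146  ]
red [257.6   4.3] [247   0  22  13 206] [0.15115257 0.00050784]
tank [-0.01295283  0.01129038] [0.15844326 0.10520693] ((0.07264058291912079, 0.05826341360807419), (0.17133009433746338, 0.09329655766487122), 0.369377464056015)
[ 0.5794 -0.0252  0.3083] [[-0.281, 0.96, 0.0], [0.96, 0.281, 0.0], [0.0, 0.0, -1.0]] 0.003170280189139265
rim [ 0.073  -0.0003  0.0297] [256.5 102.1  32.3] world [0.5586 0.0448 0.3084]
```

{"method": "jog_arm", "body": {
  "turn": [
    [0, 0, 0],
    [0, 0, 0],
    [0, 0, 0],
    [0, 0, 0],
    [0, 0, 0],
    [0, 0, 0],
    [0, 0, 0],
    [0, 0, 0],
    [0, 0, 0],
    [0, 0, 0],
    [0, 0, 0],
    [0, 0, 0],
    [0, 0, 0]
  ],
  "delta_pos": [
    [0.025, 0, 0],
    [0.025, 0, 0],
    [0.0245, 0, 0],
    [0, 0, 0.025],
    [0, 0, 0.03],
    [0, 0, 0.024],
    [0, 0, 0],
    [0, 0, 0],
    [0, 0, 0.003],
    [0, 0, 0.003],
    [0, 0, 0.002],
    [0, 0, 0],
    [0, 0, 0]
  ],
  "gripper": [0.03, 0.03, 0.03, 0.03, 0.03, 0.03, 0.03, 0.03, 0.03, 0.03, 0.03, 0.03, 0.03]
}}

```text
time: 9.88
tool_pos: [0.5591, 0.0456, 0.2221]
tcp_rot: [1.884, 2.512, 0.001]
wrist_force: [-0.5, 0.2, -2.4]
width: 0.422
grip_force: 40.7
```

{"method": "jog_arm", "body": {
  "turn": [
    [0, 0, 0],
    [0, 0, 0],
    [0, 0, 0],
    [0, 0, 0]
  ],
  "delta_pos": [
    [0, 0, 0.002],
    [0, 0, 0.002],
    [0, 0, 0.002],
    [0, 0, 0]
  ],
  "gripper": [0.03, 0.03, 0.03, 0.03]
}}

```text
time: 10.22
tool_pos: [0.5589, 0.0464, 0.2164]
tcp_rot: [-1.885, -2.513, -0.003]
wrist_force: [-4.0, 2.2, 3.5]
width: 0.424
grip_force: 41.5
```

{"method": "jog_arm", "body": {
  "turn": [
    [0, 0, 0],
    [0, 0, 0],
    [0, 0, 0],
    [0, 0, 0],
    [0, 0, 0]
  ],
  "delta_pos": [
    [0.001, -0.001, 0],
    [0, 0, 0],
    [0, 0, 0.002],
    [0, 0, 0.002],
    [0, 0, 0]
  ],
  "gripper": [0.03, 0.03, 0.03, 0.03, 0.03]
}}

```text
time: 10.63
tool_pos: [0.5574, 0.0466, 0.2104]
tcp_rot: [-1.884, -2.513, -0.0]
wrist_force: [1.9, 1.7, -2.9]
width: 0.418
grip_force: 40.8
```

{"method": "jog_arm", "body": {
  "turn": [
    [0, 0, 0],
    [0, 0, 0],
    [0, 0, 0],
    [0, 0, 0],
    [0, 0, 0]
  ],
  "delta_pos": [
    [0, 0.0003, 0.003],
    [0, 0, 0.003],
    [0, 0, 0.003],
    [0, 0, 0.003],
    [0, 0, 0]
  ],
  "gripper": [0.03, 0.03, 0.03, 0.03, 0.03]
}}

```text
time: 11.05
tool_pos: [0.5575, 0.0464, 0.1983]
tcp_rot: [-1.884, -2.513, 0.001]
wrist_force: [1.0, 2.6, -4.4]
width: 0.421
grip_force: 40.8
```

{"method": "jog_arm", "body": {
  "turn": [
    [0, 0, 0],
    [0, 0, 0],
    [0, 0, 0],
    [0, 0, 0],
    [0, 0, 0]
  ],
  "delta_pos": [
    [0.0004, 0, 0.002],
    [0, 0, 0.002],
    [0, 0, 0.002],
    [0, 0, 0.002],
    [0, 0, 0]
  ],
  "gripper": [0.03, 0.03, 0.03, 0.03, 0.03]
}}

```text
time: 11.47
tool_pos: [0.5575, 0.047, 0.1908]
tcp_rot: [-1.884, -2.513, -0.0]
wrist_force: [2.2, 3.3, -1.2]
width: 0.42
grip_force: 41.0
```

{"method": "jog_arm", "body": {
  "turn": [
    [0, 0, 0],
    [0, 0, 0],
    [0, 0, 0]
  ],
  "delta_pos": [
    [0.0005, 0.0004, 0.0012],
    [0, 0, 0],
    [0, 0, 0]
  ],
  "gripper": [0.03, 0.03, 0.03]
}}

```text
time: 11.72
tool_pos: [0.5576, 0.0471, 0.1898]
tcp_rot: [-1.884, -2.513, 0.001]
wrist_force: [0.5, 1.7, -2.7]
width: 0.427
grip_force: 40.9
```

{"method": "jog_arm", "body": {
  "turn": [
    [0, 0, 0],
    [0, 0, 0],
    [0, 0, 0],
    [0, 0, 0],
    [0, 0, 0],
    [0, 0, 0],
    [0, 0, 0],
    [0, 0, 0],
    [0, 0, 0],
    [0, 0, 0],
    [0, 0, 0]
  ],
  "delta_pos": [
    [0, 0, 0],
    [0, 0, 0],
    [0, 0, 0],
    [0, 0, 0],
    [0, 0, -0.01],
    [0, 0, -0.02],
    [0, 0, -0.03],
    [0, 0, -0.03],
    [0, 0, -0.03],
    [0, 0, 0],
    [0, 0, 0]
  ],
  "gripper": [0.06, 0.06, 0.06, 0.06, 0.06, 0.06, 0.06, 0.06, 0.06, 0.06, 0.06]
}}

```text
time: 12.63
tool_pos: [0.5596, 0.0474, 0.3142]
tcp_rot: [1.882, 2.509, 0.006]
wrist_force: [-0.3, -0.9, -0.1]
width: 0.707
grip_force: 0.0
```

Run:
```python
from h import *
# expected seated knob top z = .170+.002+.0295
wlook((5,150,100),(20,255,255),.2015,mina=300)
im=np.load('w.npy');np.save('w_rel.npy',im)
s=vision.read_camera('scene');np.save('scene3.npy',s)
u=proj('scene',np.array([.558,.045,.18])).astype(int)
h=cv2.cvtColor(s,cv2.COLOR_RGB2HSV);m=cv2.inRange(h,(8,150,100),(18,255,255))
nn,l,q,c=cv2.connectedComponentsWithStats(m)
for i in range(1,nn):
    if q[i,4]>20 and abs(c[i]-u).max()<40: print(c[i],q[i],proj('scene',np.array([.5576,.047,.1985])),plane('scene',*c[i],.1985))
```

```text
tcp [0.5596 0.0474 0.3142] axes [[-0.28, 0.96, 0.007], [0.96, 0.28, 0.0], [-0.002, 0.007, -1.0]] t 12.6333 q [ 0.04  0.    1.75 -0.    1.39 -0.24]
[214.   13.2] [201   1  27  25 512] [0.4826 0.1838 0.2015] tooldelta [ 0.1527 -0.0364  0.1122]
[309.2  30.9] [296  19  27  25 518] [0.5645 0.1913 0.2015] tooldelta [0.137  0.0444 0.1127]
[253.4 185.8] [ 234  166   40   40 1263] [0.5575 0.0456 0.2015] tooldelta [-0.0009 -0.0032  0.1127]
[284.42134831 176.24719101] [277 170  16  14 178] [286.3819811  174.33528192] [0.56266822 0.04080927 0.1985    ]
```

{"method": "jog_arm", "body": {
  "turn": [
    [0, 0, 0.12],
    [0, 0, 0.12],
    [0, 0, 0.12],
    [0, 0, 0.12],
    [0, 0, 0.12],
    [0, 0, 0.12],
    [0, 0, 0.12],
    [0, 0, 0.12],
    [0, 0, 0.12],
    [0, 0, 0.12],
    [0, 0, 0.12],
    [0, 0, 0.12],
    [0, 0, 0.12],
    [0, 0, 0.01],
    [0, 0, 0],
    [0, 0, 0],
    [0, 0, 0]
  ],
  "delta_pos": [
    [0, 0, 0],
    [0, 0, 0],
    [0, 0, 0],
    [0, 0, 0],
    [0, 0, 0],
    [0, 0, 0],
    [0, 0, 0],
    [0, 0, 0],
    [0, 0, 0],
    [0, 0, 0],
    [0, 0, 0],
    [0, 0, 0],
    [0, 0, 0],
    [0, 0, 0],
    [0, 0, 0],
    [0, 0, 0],
    [0, 0, 0]
  ],
  "gripper": [0.06, 0.06, 0.06, 0.08, 0.085, 0.085, 0.085, 0.085, 0.085, 0.085, 0.085, 0.085, 0.085, 0.085, 0.085, 0.085, 0.085]
}}

```text
time: 14.15
tool_pos: [0.5576, 0.0474, 0.3094]
tcp_rot: [-3.109, -0.449, 0.002]
wrist_force: [-0.2, -0.4, -0.5]
width: 0.994
grip_force: 0.0
```

Run:
```python
from h import *
wlook((5,150,100),(20,255,255),.2015,mina=300)
im=np.load('w.npy');h=cv2.cvtColor(im,cv2.COLOR_RGB2HSV);st=read_state();T=Ro.from_rotvec(st['tcp_rot']).as_matrix()
r=cv2.inRange(h,(0,120,60),(5,255,255))|cv2.inRange(h,(172,120,60),(179,255,255))
n,l,q,cc=cv2.connectedComponentsWithStats(r)
for i in range(1,n):
    if q[i,4]>30: print('red',cc[i].round(1),q[i],(T.T@(plane('wrist',*cc[i],.224,st)-st['tool_pos'])).round(4))
g=cv2.inRange(h,(55,110,20),(80,255,255))
k=max(cv2.findContours(g,0,2)[0],key=cv2.contourArea)[:,0].astype(float)
save(im,'w5',1.2)
```

```text
tcp [0.5576 0.0474 0.3094] axes [[0.959, 0.283, -0.001], [0.283, -0.959, -0.0], [-0.001, -0.0, -1.0]] t 14.15 q [ 0.04  0.01  1.75 -0.    1.38  1.32]
[135.6 103.7] [124  92  24  25 489] [0.5999 0.1713 0.2015] tooldelta [ 0.0757 -0.1069  0.1079]
[261.4 184.3] [ 241  164   41   41 1316] [0.5598 0.0442 0.2015] tooldelta [0.0014 0.0037 0.1079]
[127.4 190.4] [117 179  22  24 390] [0.5184 0.1641 0.2015] tooldelta [-0.0044 -0.123   0.108 ]
red [491.2 105.5] [482 105  19   2  31] [0.0879 0.2238 0.0856]
red [164.7 190. ] [157 180  17  21 255] [ 0.0033 -0.0773  0.0857]
red [352.2 192.6] [345 185  15  20 145] [0.001  0.0798 0.0857]
```

View pics/w5.png

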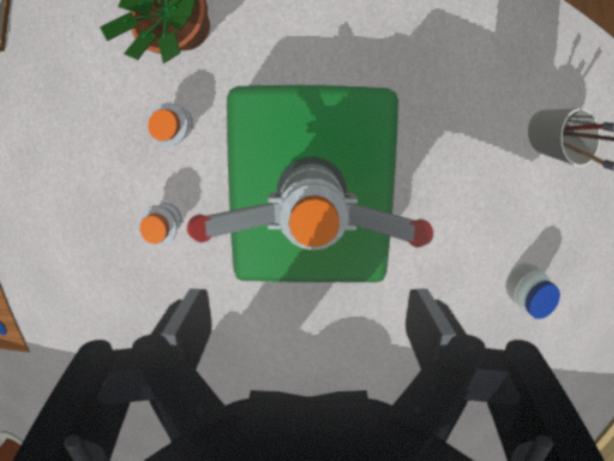

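Picture: the plug is seated, with the knob at (314,222) and both arms up at (198,228) and (420,232). The fingers line up with the arms, so I'll lower the open fingers onto both arms.

{"method": "jog_arm", "body": {
  "turn": [
    [0, 0, 0],
    [0, 0, 0],
    [0, 0, 0],
    [0, 0, 0],
    [0, 0, 0],
    [0, 0, 0],
    [0, 0, 0],
    [0, 0, 0],
    [0, 0, 0],
    [0, 0, 0],
    [0, 0, 0]
  ],
  "delta_pos": [
    [0.001, 0.002, 0.02],
    [0, 0, 0.03],
    [0, 0, 0.03],
    [0, 0, 0.02],
    [0, 0, 0.005],
    [0, 0, 0.004],
    [0, 0, 0.004],
    [0, 0, 0.004],
    [0, 0, 0.004],
    [0, 0, 0.004],
    [0, 0, 0]
  ],
  "gripper": [0.085, 0.085, 0.085, 0.085, 0.085, 0.085, 0.085, 0.085, 0.085, 0.085, 0.085]
}}

```text
time: 15.12
tool_pos: [0.5594, 0.0458, 0.185]
tcp_rot: [-3.11, -0.446, -0.0]
wrist_force: [0.2, -0.2, 0.2]
width: 1.0
grip_force: 0.1
```

```bash
cat > reds.py <<'E'
from h import *
st=read_state();print(np.round(st['tool_pos'],4),np.round(st['wrist_force'],1))
for n in('scene','wrist'):
    im=vision.read_camera(n);np.save('l_'+n+'.npy',im);h=cv2.cvtColor(im,cv2.COLOR_RGB2HSV)
    r=cv2.inRange(h,(0,110,40),(5,255,255))|cv2.inRange(h,(172,110,40),(179,255,255))
    k,l,q,c=cv2.connectedComponentsWithStats(r)
    for i in range(1,k):
        if q[i,4]>=6 and (n=='wrist' or abs(c[i]-[285,180]).max()<50): print(n,c[i].round(1),q[i].tolist())
C=np.array([.5591,.0458,.17]);yv=np.array([-.283,.959,0])
for a in (0,.5,.87,1.2,1.5,1.65,1.8,1.95,2.13):
    e=np.radians(50)-a
    print(a,[proj('scene',C+s*yv*(.028+.066*np.cos(e))+[0,0,.066*np.sin(e)]).round(1).tolist() for s in(1,-1)])
E
python3 reds.py
```

```text
[0.5594 0.0458 0.185 ] [ 0.2 -0.2  0.2]
scene [315.4 155.9] [312, 153, 7, 7, 32]
scene [255.9 178.7] [253, 176, 7, 6, 27]
wrist [ 94.1 270.8] [80, 251, 35, 41, 822]
wrist [419.  275.2] [404, 260, 30, 32, 629]
0 [[312.1, 156.6], [259.2, 178.5]]
0.5 [[318.0, 162.8], [252.0, 190.8]]
0.87 [[318.9, 170.0], [250.5, 199.5]]
1.2 [[317.1, 177.4], [252.2, 205.8]]
1.5 [[313.6, 184.2], [255.8, 209.8]]
1.65 [[311.2, 187.5], [258.2, 211.1]]
1.8 [[308.6, 190.6], [261.0, 211.8]]
1.95 [[305.7, 193.5], [264.1, 212.1]]
2.13 [[301.9, 196.6], [268.1, 211.7]]
```

{"method": "jog_arm", "body": {
  "turn": [
    [0, 0, 0],
    [0, 0, 0],
    [0, 0, 0],
    [0, 0, 0],
    [0, 0, 0],
    [0, 0, 0]
  ],
  "delta_pos": [
    [0, 0, 0.003],
    [0, 0, 0.003],
    [0, 0, 0.003],
    [0, 0, 0.003],
    [0, 0, 0.003],
    [0, 0, 0]
  ],
  "gripper": [0.085, 0.085, 0.085, 0.085, 0.085, 0.085]
}}

```text
time: 15.72
tool_pos: [0.5593, 0.0457, 0.1694]
tcp_rot: [-3.11, -0.446, 0.0]
wrist_force: [0.5, 0.3, 0.5]
width: 0.996
grip_force: 0.6
```

```bash
python3 reds.py|head -6
```

```text
[0.5593 0.0457 0.1694] [0.5 0.3 0.5]
scene [319.7 161.3] [316, 159, 7, 7, 27]
scene [248.8 190.4] [246, 187, 7, 7, 36]
wrist [ 77.2 261.1] [65, 243, 30, 36, 635]
wrist [439.  266.2] [422, 248, 30, 36, 606]
0 [[312.1, 156.6], [259.2, 178.5]]
```

{"method": "jog_arm", "body": {
  "turn": [
    [0, 0, 0],
    [0, 0, 0],
    [0, 0, 0],
    [0, 0, 0],
    [0, 0, 0],
    [0, 0, 0]
  ],
  "delta_pos": [
    [0, 0, 0.003],
    [0, 0, 0.003],
    [0, 0, 0.003],
    [0, 0, 0.003],
    [0, 0, 0.003],
    [0, 0, 0]
  ],
  "gripper": [0.085, 0.085, 0.085, 0.085, 0.085, 0.085]
}}

```text
time: 16.32
tool_pos: [0.5597, 0.0456, 0.1547]
tcp_rot: [3.109, 0.446, 0.001]
wrist_force: [2.5, -0.9, 1.8]
width: 0.996
grip_force: 1.1
```

```bash
python3 reds.py|head -6
```

```text
[0.5597 0.0456 0.1547] [ 2.5 -0.9  1.8]
scene [318.5 179.3] [317, 177, 4, 6, 13]
scene [250.  209.2] [247, 205, 8, 8, 35]
wrist [105.9 230. ] [98, 217, 20, 31, 296]
wrist [405.8 230.9] [396, 219, 17, 29, 217]
0 [[312.1, 156.6], [259.2, 178.5]]
```

{"method": "jog_arm", "body": {
  "turn": [
    [0, 0, 0],
    [0, 0, 0],
    [0, 0, 0],
    [0, 0, 0],
    [0, 0, 0]
  ],
  "delta_pos": [
    [0, 0, 0.002],
    [0, 0, 0.002],
    [0, 0, 0.002],
    [0, 0, 0.002],
    [0, 0, 0]
  ],
  "gripper": [0.085, 0.085, 0.085, 0.085, 0.085]
}}

```text
time: 16.83
tool_pos: [0.5596, 0.0457, 0.1469]
tcp_rot: [3.11, 0.446, 0.001]
wrist_force: [2.1, -0.2, 3.5]
width: 0.993
grip_force: 1.5
```

```bash
python3 reds.py|head -6
```

```text
[0.5596 0.0457 0.1469] [ 2.1 -0.2  3.5]
scene [313. 190.] [312, 189, 3, 3, 7]
scene [257.  213.8] [254, 210, 8, 7, 30]
wrist [136.3 219.5] [131, 210, 16, 28, 155]
wrist [371.6 217.1] [363, 210, 14, 25, 102]
0 [[312.1, 156.6], [259.2, 178.5]]
```

{"method": "jog_arm", "body": {
  "turn": [
    [0, 0, 0],
    [0, 0, 0],
    [0, 0, 0],
    [0, 0, 0],
    [0, 0, 0],
    [0, 0, 0],
    [0, 0, 0]
  ],
  "delta_pos": [
    [0, 0, 0.002],
    [0, 0, 0.002],
    [0, 0, 0],
    [0, 0, 0],
    [0, 0, 0],
    [0, 0, 0],
    [0, 0, 0]
  ],
  "gripper": [0.085, 0.085, 0.083, 0.081, 0.08, 0.08, 0.08],
  "grip_force": 60
}}

```text
time: 17.52
tool_pos: [0.5595, 0.0461, 0.1432]
tcp_rot: [-3.109, -0.446, -0.001]
wrist_force: [-0.3, 0.9, 4.0]
width: 0.938
grip_force: 2.5
```

```bash
python3 reds.py|head -6
```

```text
[0.5595 0.0461 0.1432] [-0.3  0.9  4. ]
scene [264.  214.4] [262, 211, 6, 6, 21]
wrist [161.8 211.7] [158, 207, 12, 17, 66]
wrist [340.5 209.3] [335, 207, 11, 8, 47]
wrist [275.2 335.7] [274, 334, 3, 5, 6]
0 [[312.1, 156.6], [259.2, 178.5]]
```

{"method": "jog_arm", "body": {
  "turn": [
    [0, 0, 0],
    [0, 0, 0],
    [0, 0, 0],
    [0, 0, 0],
    [0, 0, 0],
    [0, 0, 0]
  ],
  "delta_pos": [
    [0, 0, 0],
    [0, 0, 0],
    [0, 0, 0],
    [0, 0, 0],
    [0, 0, 0],
    [0, 0, 0]
  ],
  "gripper": [0.078, 0.077, 0.076, 0.075, 0.074, 0.074]
}}

```text
time: 18.12
tool_pos: [0.5596, 0.0448, 0.1434]
tcp_rot: [3.108, 0.446, 0.0]
wrist_force: [0.2, -2.5, 5.9]
width: 0.869
grip_force: 13.0
```

```bash
python3 reds.py|head -6
```

```text
[0.5596 0.0448 0.1434] [ 0.2 -2.5  5.9]
scene [302.6 199.1] [301, 198, 4, 3, 7]
scene [266.  214.4] [264, 211, 6, 6, 20]
wrist [183.1 206.6] [179, 205, 10, 4, 25]
wrist [330.4 207.4] [325, 205, 11, 7, 46]
0 [[312.1, 156.6], [259.2, 178.5]]
```

{"method": "jog_arm", "body": {
  "turn": [
    [0, 0, 0],
    [0, 0, 0],
    [0, 0, 0],
    [0, 0, 0]
  ],
  "delta_pos": [
    [0, 0, 0],
    [0, 0, 0],
    [0, 0, 0],
    [0, 0, 0]
  ],
  "gripper": [0.073, 0.072, 0.071, 0.07]
}}

```text
time: 18.55
tool_pos: [0.5596, 0.0448, 0.1445]
tcp_rot: [3.108, 0.446, 0.0]
wrist_force: [-2.5, -2.3, 11.5]
width: 0.834
grip_force: 64.0
```

```bash
python3 reds.py|head -6
```

```text
[0.5596 0.0448 0.1445] [-2.5 -2.3 11.5]
scene [302.3 199.2] [301, 198, 3, 3, 6]
scene [266.  214.4] [264, 211, 6, 6, 20]
wrist [184.3 206.2] [180, 204, 9, 5, 24]
wrist [329.4 206.9] [324, 205, 11, 6, 46]
0 [[312.1, 156.6], [259.2, 178.5]]
```

{"method": "jog_arm", "body": {
  "turn": [
    [0, 0, 0],
    [0, 0, 0],
    [0, 0, 0],
    [0, 0, 0],
    [0, 0, 0],
    [0, 0, 0],
    [0, 0, 0],
    [0, 0, 0],
    [0, 0, 0],
    [0, 0, 0],
    [0, 0, 0],
    [0, 0, 0],
    [0, 0, 0]
  ],
  "delta_pos": [
    [0, 0, 0],
    [0, 0, 0],
    [0, 0, 0],
    [0, 0, -0.005],
    [0, 0, -0.015],
    [0, 0, -0.03],
    [0, 0, -0.03],
    [0, 0, -0.03],
    [0, 0, -0.03],
    [0, 0, -0.03],
    [0, 0, 0],
    [0, 0, 0],
    [0, 0, 0]
  ],
  "gripper": [0.08, 0.085, 0.085, 0.085, 0.085, 0.085, 0.085, 0.085, 0.085, 0.085, 0.085, 0.085, 0.085]
}}

```text
time: 19.73
tool_pos: [0.5589, 0.0458, 0.3124]
tcp_rot: [-3.11, -0.446, 0.002]
wrist_force: [-0.2, -0.5, -0.9]
width: 0.994
grip_force: 0.0
```

```bash
python3 reds.py|head -7
python3 - <<'E'
from h import *
s=np.load('l_scene.npy');h=cv2.cvtColor(s,cv2.COLOR_RGB2HSV)
for nm,I in(('before',np.load('scene3.npy')),('now',s)):
    h=cv2.cvtColor(I,cv2.COLOR_RGB2HSV);m=cv2.inRange(h,(8,150,100),(18,255,255));nn,l,q,c=cv2.connectedComponentsWithStats(m)
    print(nm,[(c[i].round(2),q[i].tolist()) for i in range(1,nn) if abs(c[i]-[285,180]).max()<25])
E
```

```text
[0.5589 0.0458 0.3124] [-0.2 -0.5 -0.9]
scene [302.6 199.1] [301, 198, 4, 3, 7]
scene [266.  214.4] [264, 211, 6, 6, 20]
wrist [489.5 104.9] [480, 104, 20, 3, 39]
wrist [300.2 155.5] [298, 155, 5, 3, 6]
0 [[312.1, 156.6], [259.2, 178.5]]
0.5 [[318.0, 162.8], [252.0, 190.8]]
before [(array([284.42, 176.25]), [277, 170, 16, 14, 178])]
now [(array([284.99, 176.84]), [278, 170, 15, 15, 178])]
```

```bash
python3 -c "
from workcell import ticket
print(ticket.finish_job())"
```

```text
the job is handed in; nothing more can be done
None
```

I handed the job in at about 20 s: the plug sits in the coupler, and I swung both cam arms down together until they stopped moving under a 64 N squeeze. They stayed down after I let go. I judged "home" from the camera and that hard stop, not from the joint readings. I viewed 10 pictures and didn't touch the paint jar, brush cup or potted plant.

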